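# Load a hole-guide plate onto the hidden pin of a punching jig

### The arm

A 6-joint arm with a two-finger parallel gripper is mounted at the origin on the work surface; the furniture and walls round the work are solid. World frame = base frame: x ahead of the robot, y to its left, z up, the work surface at z = 0. Lengths are in m, angles in degrees, forces in N, time in s.
With the tool pointing down it reaches from about 0.3 to 0.75 m from the base axis. Payload 8.5 kg.
Tool frame: the origin (TCP) lies midway between the tips of the shut fingers; the grasp point (between the pads) lies env.tcp_to_grasp behind it (env.tcp_to_grasp is the distance from the TCP to the grasp point, in m); z points along the fingers, y is the line along which they close (so a half turn about z gives the same grasp; the last joint's range is limited). The gripper opens to 85 mm and grips with 20 to 120 N. Pads are 22 mm wide; open, the fingers measure 114 mm over their backs; the gripper's body (76 mm by 85 mm) begins 54 mm behind the grasp point. The pads swing forward as they close: fully open they stand 13 mm farther back than shut.
Start: joints at [-85.331, 21.807, 74.336, -0, 83.858, -12.336], TCP at [0.161, -0.526, 0.231] pointing down, gripper open.
Joint ranges: [-178.18, 178.18], [-50.72, 133.34], [12.68, 142.11], [-81.47, 261.47], [9.98, 163.14], [-165.26, 165.26]. Speed limits (degrees/s): [136.94, 136.94, 180, 180, 180, 180].

### API

Orientations are given as a 3x3 rotation matrix whose columns are the frame's x, y, z axes.
In Python, from rig import observe, optics, job, env gives the robot as it stands. The module is installed in compiled form; this text tells all that it offers.
- The arm moves only by the shell command python3 -m jog 'ROWS' [FORCE]. ROWS is JSON, a list of rows, each a list of 7 numbers: the turn, a rotation vector about the tool's x, y, z in rad, then the shift along the tool's x, y, z in m, then the opening in per cent of the stroke, from 0 (shut) to 100 (fully open). A call has 1 to 10 rows; each row shifts and turns the commanded pose from where the row before left it, along the tool's axes as they then stand; what a row does not reach is not made up. A row lasts 1/8 s, in which the tool goes at most 62.5 mm and 10.7 degrees, less where a joint would pass 70% of its speed; a pose out of reach is approached as far as the arm can. A call is refused whole if a number of a shift passes 0.0625 or a number of a turn 0.188, either way. A call with a gripper value outside its range is refused whole. The fingers move at their own pace and stop on an object; FORCE is the grip in N (left out, the last holds). Time passes only in rows, so rows that do not move let the fingers close. It gives the time, the measured TCP pose, the force, the opening and the grip force at its end, in the units of the state.
- observe(): the state, without advancing time (a new reading comes with each control period).
- optics.get_image(name): name is "scene" or "top"; returns a dict with "pixels" (480x640x3 uint8, red, green, blue), "mtx" (3x3 intrinsics, pixels), "rvec" (rotation vector, rad) and "tvec" (3), from world to camera coordinates, as OpenCV has them. Camera axes: x right, y down, z forward; pixel columns grow to the right and rows downward; lengths in m; the calibration is good to about 2 mm. A picture is of the moment at which its call begins. There is no depth.
- job.close_job(): hands the job in; it is judged then, once.
The state is a dict: "time_s": time; "q": joint angles; "qvel": joint speeds; "joint_efforts": joint torques, N m; "position": TCP position; "tool_rot": TCP orientation; "ft_force": force on the tool from outside, world axes, zero at the start; "wrist_torque": the same for the moment, N m; "grip_width": finger opening in m; "gripper_force": force on a finger pad.
Only numpy, scipy, OpenCV 4.12 (cv2) and the standard library are available. Lean on these libraries where they do the work, as an engineer would, in place of code of your own. Each camera call takes 0.05 s, during which the arm holds its last target. There are 200 camera calls.

### The job

Push the red thumb slide on the plate holder all the way forward so that the hole-guide plate comes out of the mouth, and let the slide spring back. Take the plate by its black grip and slide its rounded tail in under the blue bridge of the punching jig until it drops onto the locating pin hidden there, then press the plate down on its sprung bed as far as it goes. Finish still holding it pressed down with the gripper, so that I can try the punches in its brass bushes, and leave the punches, the pattern weight and the red thread cone where they are.

Things in the scene. Friction and masses are not known exactly. Their poses are not given: they have to be found in the camera images.
- plate_holder: Fixed grey sheet-metal holder, in the left or the right of two places. Origin: on the table under the stored plate's centre; mouth to its own -x (roughly to the robot). Dark floor, top z = 8 mm, x = -110 to +66: an open apron as far as x = -50, roofed from x = -50 to +66 mm (85 mm wide outside, 75 inside, roof underside z = 54, top 58 mm; slot in the rear of the roof for the red slide).
- ejector (a joint): Travel of the red thumb slide, m: 0 at rest (rear), 0.056 fully forward (toward the holder's -x). A spring resists with 2.4 N at first, 6 N when fully forward, and takes it back when left. Its pusher shoves the plate out ahead of it by the same distance; the plate then stays out, lying on the apron.
- ejector_tab (a point): Middle of the rear (+x) face of the slide's upright red thumb tab: push it here toward the holder's -x. It moves with the slide. The tab is 34 mm wide (y), 10 mm thick (x) and stands from z = 65 to 91 mm; this point is at z = 78 mm and at rest 59.5 mm behind (+x) the holder's origin. Axes as the holder's.
- guide_plate: Loose aluminium plate, 96 x 72 x 10 mm (x, y, z), 0.22 kg, two 16 mm brass-rimmed punch bushes. Origin: centre of the underside. Front edge x = -48, rounded tail x = +48 mm. Stored with its axes along the holder's, underside at z = 8 mm; goes into the jig with its axes along the jig's. After a full push 42 mm of the tail are still under the roof: draw it 45 mm or more toward -x before lifting.
- plate_grip (a point): Point in the plate's black grip block: 34 mm long (x), 20 mm wide (y; grasp across this), centred at x = -26 mm of the plate, top 39 mm above the plate's underside. This point is 30 mm above the underside. A flange 40 x 28 mm at its foot ends 13 mm above the underside. Under the roof while stored; after a full push its middle is 32 mm outside the roof's edge. Axes as the plate's.
- plate_bore (a point): Centre, on the underside, of the plate's locating bore: a through hole 12 mm in diameter at x = +30 mm, y = 0 of the plate.
- punch_jig: Fixed jig in the other of the two places. Dark steel base 150 x 130 x 12 mm; two aluminium fences along x, 75 mm apart, tops z = 38 mm, flared mouth at x = -75 mm to its own -x (roughly to the robot); blue bridge over the channel's rear, x = +20 to +50 mm, underside z = 54, top with screws 68 mm. Origin: on the table under the seated plate's centre. The plate goes in tail first along +x.
- jig_pin (a point): Tip of the fixed locating pin under the bridge: x = +30, y = 0, z = 34 mm of the jig. 10 mm in diameter, tip rounded from z = 29 mm up. It stands 4 mm above the unpressed bed: carry the plate in with its underside between 34 mm and 44 mm high (above the tip, below the bridge); with the bore over the pin the plate drops to the bed.
- jig_bed (a joint): Sprung grey bed between the fences, x = -46 to +20 mm, on which the plate lies: downward travel in m, 0 = up (top z = 30 mm), 0.008 = on its stops (top z = 22 mm). Its springs push up with 7 N at the top, 13 N at the stops, and lift the plate again when it is not held down.
- red_thread: Bystander: red thread cone, 54 mm across, 105 mm high, standing near the rear of the work. Origin: underside centre.
- punch_red: Bystander: white punch with a red band, 93 mm long, 15 mm thick, lying between the two fixtures.
- punch_green: Bystander: white punch with a green band, 93 mm long, 17 mm thick, lying between the two fixtures.
- weight: Bystander: round grey pattern weight, 42 mm across, 30 mm high, between the two fixtures toward the rear.

How it is judged:
By the outcome, as a careful person would: the job done as asked, in the order asked, and still so for the second after the job is handed in, while the arm keeps its last pose, push and grip.
It also fails if it takes over 58 s, if anything falls off the work surface, if the arm or the gripper's body presses on something with over 40 N, if the wrist force passes 120 N, or if a joint passes its speed limit or range.

## Working session

There is one attempt and no reset: what is moved stays moved. The work goes in short steps, Python scripts to look and compute and a shell command to move; the robot and the scene stay as the last step left them, time stands still between calls to the robot, and variables do not carry over. Pictures are saved under pics/ and viewed, at most 10 in all, crops included, and the job is handed in when it is done.

```bash
mkdir -p pics; python3 - <<'E'
from rig import observe, optics, env
import cv2,numpy as np
s=observe();print(s['time_s'],s['position'],np.round(s['tool_rot'],3),s['grip_width'],env.tcp_to_grasp)
for n in('scene','top'):
    d=optics.get_image(n);cv2.imwrite(f'pics/{n}0.png',d['pixels'][:,:,::-1])
    R=cv2.Rodrigues(d['rvec'])[0];print(n,-R.T@d['tvec'],d['mtx'])
E
```

```text
0.0 [ 0.1608315  -0.52564922  0.23071043] [[ 0.956  0.292 -0.   ]
 [ 0.292 -0.956  0.001]
 [ 0.    -0.001 -1.   ]] 0.0855459665577179 0.0187
scene [-0.03184777  0.46764575  0.57686103] [[473.157814     0.         313.87218425]
 [  0.         473.157814   243.44338458]
 [  0.           0.           1.        ]]
top [0.51932846 0.09224848 0.90674076] [[505.53473191   0.         317.33366838]
 [  0.         505.53473191 236.44494173]
 [  0.           0.           1.        ]]
```

View pics/top0.png

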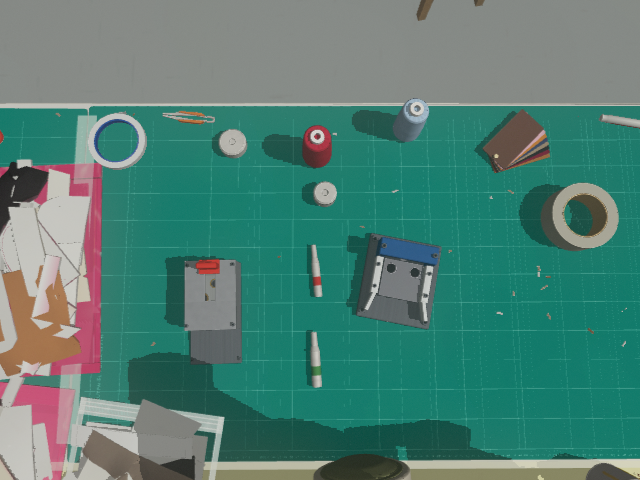

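View pics/scene0.png

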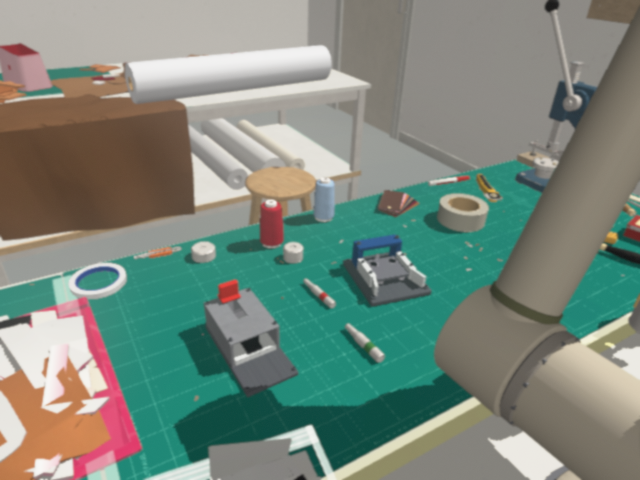

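The top view has +x up and +y left. The holder is on the left with its roof around px (212,295) and the red tab around (207,267). The jig is on the right, around (402,280). The punches, weight and cone lie between them. I'll enlarge both fixtures to pick out corners.

```bash
python3 - <<'E'
import cv2,numpy as np
a=cv2.imread('pics/top0.png')
c=np.zeros((560,790,3),np.uint8)
for (x,y,w,h,o) in((170,245,90,130,0),(350,225,105,120,365)):
    c[:h*4,o:o+w*4]=cv2.resize(a[y:y+h,x:x+w],None,fx=4,fy=4,interpolation=cv2.INTER_CUBIC)
cv2.imwrite('pics/crop0.png',c)
E
```

```text
(no output)
```

View pics/crop0.png

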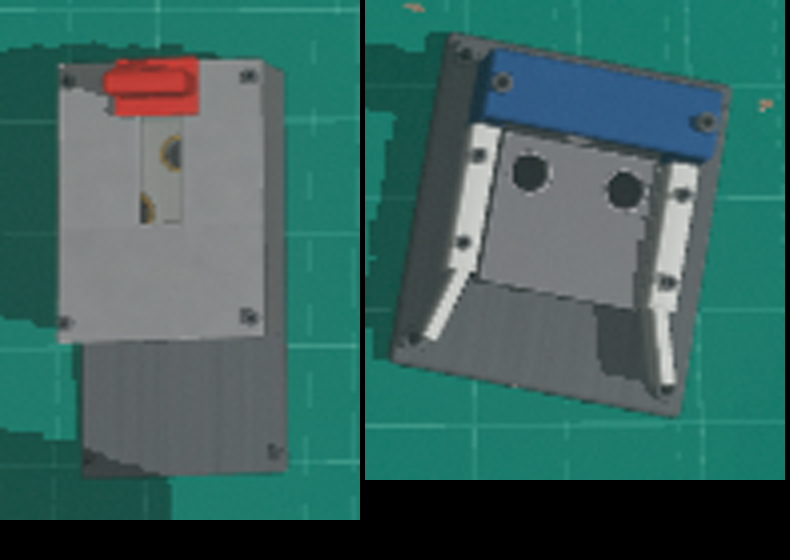

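Crop shows holder roof corners at crop px (58,64), (263,60), (264,335), (59,343) and apron front corners at (84,475), (287,469). The jig base corners are at (448,33), (730,88), (680,415), (391,360). Next I'll fit planar poses.

```bash
cat > h.py <<'E'
import numpy as np,cv2
from scipy.optimize import least_squares
from scipy.spatial.transform import Rotation as Ro
from rig import observe,optics
def proj(d,P): return cv2.projectPoints(np.array(P,float).reshape(-1,3),d['rvec'],d['tvec'],d['mtx'],None)[0][:,0]
def place(p,L):
    c,s=np.cos(p[2]),np.sin(p[2]);L=np.array(L,float)
    return np.c_[p[0]+c*L[:,0]-s*L[:,1],p[1]+s*L[:,0]+c*L[:,1],L[:,2]]
def fit(d,L,px,p0):
    r=least_squares(lambda p:(proj(d,place(p,L))-px).ravel(),p0);return r.x,r.fun.reshape(-1,2)
def say():
    s=observe();R=np.array(s['tool_rot']);print('t',round(s['time_s'],2),'pos',np.round(s['position'],4),'tool x yaw',round(np.degrees(np.arctan2(R[1,0],R[0,0])),2),'tilt',np.round(R[:,2],3),'F',np.round(s['ft_force'],1),'w',round(s['grip_width'],4),s['gripper_force'])
def goto(target,yaw):
    """tool-frame shift and turn from present measured pose to target TCP, tool x at yaw deg, pointing down"""
    s=observe();R=np.array(s['tool_rot']);y=np.radians(yaw)
    T=np.array([[np.cos(y),np.sin(y),0],[np.sin(y),-np.cos(y),0],[0,0,-1]])
    print('tool shift',np.round(R.T@(np.array(target)-s['position']),4),'turn',np.round(Ro.from_matrix(R.T@T).as_rotvec(),4), 'shift in final axes',np.round(T.T@(np.array(target)-s['position']),4))
E
python3 - <<'E'
from h import *
d=optics.get_image('top')
f=lambda c,ox,oy,o:(np.array(c)-[o,0]+.5)/4-.5+[ox,oy]
H=[[.066,.0425,.058],[.066,-.0425,.058],[-.05,-.0425,.058],[-.05,.0425,.058],[-.11,.0425,.008],[-.11,-.0425,.008]]
hp,r=fit(d,H,f([[58,64],[263,60],[264,335],[59,343],[84,475],[287,469]],170,245,0),[.5,.28,0]);print(hp,np.degrees(hp[2]),r)
J=[[.075,.065,.012],[.075,-.065,.012],[-.075,-.065,.012],[-.075,.065,.012]]
jp,r=fit(d,J,f([[448,33],[730,88],[680,415],[391,360]],350,225,365),[.5,0,0]);print(jp,np.degrees(jp[2]),r)
np.save('hp.npy',hp);np.save('jp.npy',jp)
print('tab',place(hp,[[.0595,0,.078]]))
print(proj(d,place(hp,[[.0595,.017,.091],[.0595,-.017,.091]])))
E
```

```text
[0.53510059 0.26331484 0.03029344] 1.7356861811229085 [[ 0.33525245 -0.4593449 ]
 [-0.25709046 -1.07964479]
 [ 0.21256255  0.14088376]
 [-0.18192879 -0.1112733 ]
 [ 0.71358009  0.86498601]
 [-0.82522969  0.65483697]]
[ 0.56804832 -0.06024433 -0.18985134] -10.877680606803883 [[-0.30514903 -0.77588575]
 [ 0.80030947 -1.04926597]
 [ 0.26748364  0.99006587]
 [-0.74981468  0.72927103]]
tab [[0.59457329 0.26511702 0.078     ]]
[[195.14649333 261.74789836]
 [216.24515346 261.07197488]]
```

```bash
python3 - <<'E'
from h import *
hp=np.load('hp.npy')
t=place(hp,[[.095,0,.16]])[0];print(t);say();goto(t,1.74)
E
```

```text
[0.630057   0.26619227 0.16      ]
t 0.15 pos [ 0.1608 -0.5257  0.2309] tool x yaw 17.0 tilt [-0.     0.001 -1.   ] F [0.5 0.5 0.8] w 0.0852 0.0
tool shift [ 0.6803 -0.62    0.0716] turn [-1.100e-03 -1.000e-04  2.664e-01] shift in final axes [ 0.4931 -0.7773  0.0709]
```

```bash
python3 -m jog '[[0,0,0,0.04,-0.037,0,0],[0,0,0,0.04,-0.037,0,0],[0,0,0,0.04,-0.037,0,0],[0,0,0,0.04,-0.037,0,0],[0,0,0,0.04,-0.037,0,0],[0,0,0,0.04,-0.037,0,0],[0,0,0,0.04,-0.037,0,0],[0,0,0,0.04,-0.037,0,0],[0,0,0,0.04,-0.037,0,0],[0,0,0,0.04,-0.037,0,0]]' 40
python3 -m jog '[[0,0,0,0.04,-0.036,0,0],[0,0,0,0.04,-0.036,0,0],[0,0,0,0.04,-0.036,0,0],[0,0,0,0.04,-0.036,0,0],[0,0,0,0.04,-0.036,0,0],[0,0,0,0.04,-0.036,0,0],[0,0,0.133,0,0,0,0],[0,0,0.133,0,0,0,0],[0,0,0,0,0,0,0]]'
python3 -c "
from h import *
hp=np.load('hp.npy')
say();goto(place(hp,[[.095,0,.1]])[0],1.74)"
```

```text
time_s: 1.4
position: [0.4357, -0.0534, 0.2313]
tool_rot: [[0.956, 0.292, 0.0], [0.292, -0.956, -0.0], [-0.0, 0.0, -1.0]]
ft_force: [0.2, -1.0, -0.0]
grip_width: 0.0004
gripper_force: 0.0
time_s: 2.52
position: [0.6014, 0.2217, 0.2309]
tool_rot: [[0.999, 0.032, -0.001], [0.032, -0.999, -0.0], [-0.001, 0.0, -1.0]]
ft_force: [-0.6, -0.1, 0.6]
grip_width: 0.0002
gripper_force: 0.0
t 2.52 pos [0.6014 0.2217 0.2309] tool x yaw 1.84 tilt [-0.001 -0.    -1.   ] F [-0.6 -0.1  0.6] w 0.0002 0.0
tool shift [ 0.0302 -0.0436  0.1309] turn [0.0001 0.0008 0.0018] shift in final axes [ 0.03   -0.0436  0.1309]
```

```bash
python3 -m jog '[[0,0,0,0.03,-0.0435,0,0],[0,0,0,0,0,0.05,0],[0,0,0,0,0,0.05,0],[0,0,0,0,0,0.04,0],[0,0,0,0,0,0.018,0],[0,0,0,0,0,0,0]]'
python3 - <<'E'
from h import *
say()
for n in('scene','top'):
    d=optics.get_image(n);a=d['pixels'][:,:,::-1]
    if n=='scene': c=a[240:400,150:350]
    else: c=a[220:380,130:330]
    c=cv2.resize(c,None,fx=2,fy=2)
    o=c if n=='scene' else np.hstack([o,c])
cv2.imwrite('pics/p1.png',o)
E
```

```text
time_s: 3.28
position: [0.6301, 0.2659, 0.073]
tool_rot: [[0.999, 0.032, -0.001], [0.032, -0.999, -0.0], [-0.001, 0.0, -1.0]]
ft_force: [-0.2, 0.1, 0.2]
grip_width: 0.0001
gripper_force: 0.0
t 3.27 pos [0.6301 0.2659 0.073 ] tool x yaw 1.82 tilt [-0.001 -0.    -1.   ] F [-0.2  0.1  0.2] w 0.0001 0.0
```

View pics/p1.png

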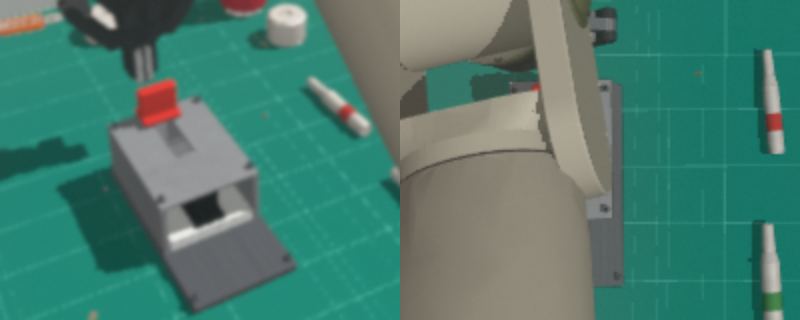

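The shut fingers (crop px 145,60) stand right behind the red tab (158,100), so I'll push.

```bash
python3 -m jog '[[0,0,0,-0.015,0,0,0],[0,0,0,-0.01,0,0,0],[0,0,0,-0.008,0,0,0],[0,0,0,-0.008,0,0,0],[0,0,0,-0.008,0,0,0],[0,0,0,-0.008,0,0,0],[0,0,0,-0.008,0,0,0]]'
python3 -m jog '[[0,0,0,-0.006,0,0,0],[0,0,0,-0.003,0,0,0],[0,0,0,0,0,0,0]]'
python3 -m jog '[[0,0,0,-0.003,0,0,0],[0,0,0,0,0,0,0]]'; python3 -c "
from h import *
say()"
```

```text
time_s: 4.25
position: [0.5669, 0.2643, 0.075]
tool_rot: [[1.0, 0.031, 0.006], [0.031, -1.0, 0.001], [0.006, -0.001, -1.0]]
ft_force: [6.1, 1.3, 3.5]
grip_width: 0.0002
gripper_force: 3.3
time_s: 4.62
position: [0.5577, 0.264, 0.0749]
tool_rot: [[1.0, 0.031, 0.005], [0.031, -1.0, 0.001], [0.005, -0.001, -1.0]]
ft_force: [5.0, 1.4, 2.6]
grip_width: -0.0001
gripper_force: 2.5
time_s: 4.88
position: [0.5548, 0.264, 0.0748]
tool_rot: [[1.0, 0.031, 0.005], [0.031, -1.0, 0.001], [0.005, -0.001, -1.0]]
ft_force: [5.3, 1.4, 4.2]
grip_width: 0.0001
gripper_force: 2.7
t 4.88 pos [0.5548 0.264  0.0748] tool x yaw 1.76 tilt [ 0.005  0.001 -1.   ] F [5.3 1.4 4.2] w 0.0001 2.71950401365757
```

```bash
python3 -m jog '[[0,0,0,-0.003,0,0,0],[0,0,0,0,0,0,0]]'|grep -E 'pos|ft';python3 -m jog '[[0,0,0,-0.002,0,0,0],[0,0,0,0,0,0,0]]'|grep -E 'pos|ft'; python3 -m jog '[[0,0,0,-0.002,0,0,0],[0,0,0,0,0,0,0]]'|grep -E 'pos|ft'
```

```text
position: [0.5519, 0.2638, 0.0748]
ft_force: [6.6, 1.1, 3.5]
position: [0.55, 0.2638, 0.0749]
ft_force: [6.8, 1.0, 2.9]
position: [0.5499, 0.2638, 0.075]
ft_force: [13.4, 2.1, -0.3]
```

Hit the stop (force jumped to 13 N with no further motion). Now retreat with the slide, lift, and step aside for a look.

```bash
python3 -m jog '[[0,0,0,0.008,0,0,0],[0,0,0,0.01,0,0,0],[0,0,0,0.01,0,0,0],[0,0,0,0.01,0,0,0],[0,0,0,0.01,0,0,0],[0,0,0,0.01,0,0,0],[0,0,0,0.012,0,0,0],[0,0,0,0.015,0,0,0],[0,0,0,0,0,-0.05,40],[0,0,0,0,0,-0.05,60]]'|grep -E 'pos|ft'
python3 -m jog '[[0,0,0,-0.03,0.05,0,60],[0,0,0,-0.03,0.05,0,60],[0,0,0,-0.03,0.05,0,60],[0,0,0,-0.03,0.05,0,60],[0,0,0,0,0,0,60]]'|grep -E 'pos|ft'
python3 - <<'E'
from h import *
say()
for n in('scene','top'):
    d=optics.get_image(n);a=d['pixels'][:,:,::-1]
    if n=='scene': c=cv2.resize(a[260:400,190:320],None,fx=3,fy=3)
    else: c=cv2.resize(a[240:380,160:260],None,fx=4,fy=4)
    cv2.imwrite(f'pics/p2{n}.png',c)
hp=np.load('hp.npy')
print(proj(d,place(hp,[[-.099,.01,.047],[-.065,.01,.047],[-.065,-.01,.047],[-.099,-.01,.047],[-.104,.036,.018],[-.104,-.036,.018]]))-[160,240])
E
```

```text
position: [0.6304, 0.2659, 0.1733]
ft_force: [1.0, 0.2, -0.4]
position: [0.5155, 0.0601, 0.1731]
ft_force: [0.9, -0.5, 0.2]
t 7.5 pos [0.5155 0.0601 0.1731] tool x yaw 1.55 tilt [-0.003  0.    -1.   ] F [ 0.9 -0.5  0.2] w 0.0515 0.0
[[ 45.41837003 119.3377775 ]
 [ 45.37734981  98.45615274]
 [ 57.40182052  98.04635743]
 [ 57.51116538 118.91895385]
 [ 33.76308695 121.15690968]
 [ 75.88522628 119.69646402]]
```

View pics/p2top.png

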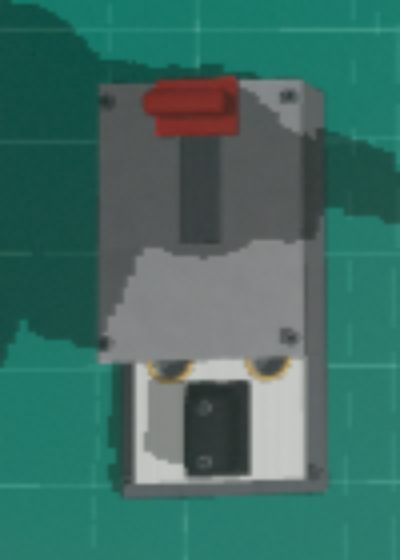

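The slide has sprung back, and the plate lies on the apron with its front edge at crop y≈484 and black grip around (212,428). That agrees with my prediction within 1 px. Going to the grip.

```bash
python3 -c "
from h import *
goto(place(np.load('hp.npy'),[[-.082,0,.024]])[0],1.74)"
```

```text
tool shift [-0.0579 -0.2002  0.1494] turn [-0.0005  0.0012 -0.0005] shift in final axes [-0.058  -0.2003  0.1492]
```

```bash
python3 -m jog '[[0,0,0,-0.0145,-0.05,0,60],[0,0,0,-0.0145,-0.05,0,60],[0,0,0,-0.0145,-0.05,0,60],[0,0,0,-0.0145,-0.05,0,60],[0,0,0,0,0,0.05,60],[0,0,0,0,0,0.05,60],[0,0,0,0,0,0.03,60],[0,0,0,0,0,0.015,60],[0,0,0,0,0,0.0,60]]'|grep -E 'pos|ft'
python3 -c "
from h import *
say();goto(place(np.load('hp.npy'),[[-.082,0,.024]])[0],1.74)
d=optics.get_image('scene');cv2.imwrite('pics/p3.png',cv2.resize(d['pixels'][240:420,150:350,::-1],None,fx=3,fy=3))"
```

```text
position: [0.4531, 0.2611, 0.0278]
ft_force: [1.0, 0.2, -0.3]
t 8.72 pos [0.4531 0.2611 0.0278] tool x yaw 1.81 tilt [-0.001 -0.    -1.   ] F [ 1.   0.2 -0.3] w 0.0514 0.0
tool shift [0.0001 0.0003 0.0038] turn [0.0003 0.0015 0.0013] shift in final axes [0.0001 0.0003 0.0038]
```

View pics/p3.png

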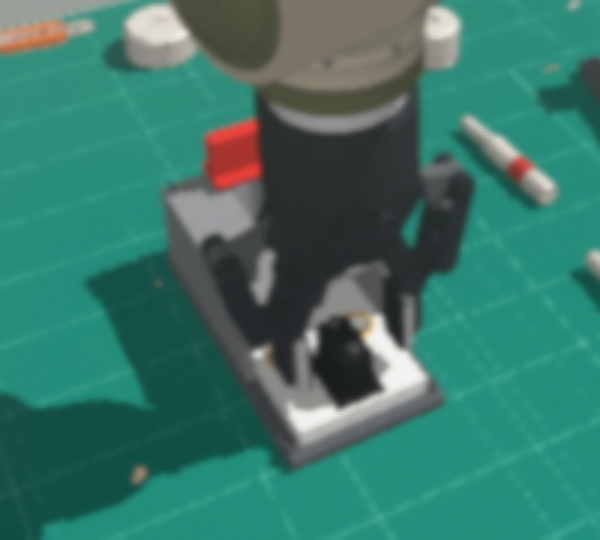

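The fingers straddle the black grip (px 345,360), clear of the roof. Close on it.

```bash
python3 -m jog '[[0,0,0,0,0,0.003,60],[0,0,0,0,0,0,20],[0,0,0,0,0,0,0],[0,0,0,0,0,0,0],[0,0,0,0,0,0,0]]' 60
python3 -m jog '[[0,0,0,-0.01,0,-0.0005,0],[0,0,0,-0.012,0,0,0],[0,0,0,-0.012,0,0,0],[0,0,0,-0.012,0,0,0],[0,0,0,-0.01,0,0,0],[0,0,0,0,0,0,0]]'
```

```text
time_s: 9.4
position: [0.4537, 0.2609, 0.0261]
tool_rot: [[1.0, 0.031, 0.002], [0.031, -1.0, 0.001], [0.002, -0.001, -1.0]]
ft_force: [-0.0, 1.2, 5.8]
grip_width: 0.0189
gripper_force: 59.8
time_s: 10.15
position: [0.3953, 0.2587, 0.026]
tool_rot: [[1.0, 0.031, -0.003], [0.031, -1.0, -0.001], [-0.003, 0.001, -1.0]]
ft_force: [-5.5, -0.4, 11.4]
grip_width: 0.0188
gripper_force: 60.4
```

```bash
python3 -m jog '[[0,0,0,0,0,-0.03,0],[0,0,0,0,0,-0.04,0],[0,0,0,0,0,0,0]]' 80
python3 -c "
from h import *
say();goto(place(np.load('jp.npy'),[[-.186,0,.07]])[0],-10.88)"
```

```text
time_s: 10.52
position: [0.3972, 0.259, 0.0972]
tool_rot: [[1.0, 0.031, 0.002], [0.031, -1.0, 0.001], [0.002, -0.001, -1.0]]
ft_force: [0.6, 0.5, -2.8]
grip_width: 0.0183
gripper_force: 80.6
t 10.53 pos [0.3972 0.259  0.0972] tool x yaw 1.78 tilt [ 0.002  0.001 -1.   ] F [ 0.6  0.5 -2.8] w 0.0183 80.64587473869324
tool shift [-0.0206  0.2836  0.027 ] turn [-0.0008 -0.0017  0.2209] shift in final axes [0.0421 0.2812 0.0272]
```

```bash
python3 -m jog '[[0,0,0,-0.0025,0.03,0,0],[0,0,0,-0.0026,0.036,0,0],[0,0,0,-0.0026,0.036,0,0],[0,0,0,-0.0026,0.036,0,0],[0,0,0,-0.0026,0.036,0,0],[0,0,0,-0.0026,0.036,0,0],[0,0,0,-0.0026,0.036,0,0],[0,0,0,-0.0025,0.0375,0,0],[0,0,0.11,0,0,0,0],[0,0,0.11,0,0,0.02,0]]'
python3 -m jog '[[0,0,0,0,0,0,0]]' >/dev/null
python3 - <<'E'
from h import *
say();goto(place(np.load('jp.npy'),[[-.186,0,.055]])[0],-10.88)
d=optics.get_image('top');a=cv2.resize(d['pixels'][220:380,340:460,::-1],None,fx=3.5,fy=3.5,interpolation=cv2.INTER_CUBIC)
d=optics.get_image('scene');b=cv2.resize(d['pixels'][200:400,320:440,::-1],None,fx=2.8,fy=2.8)
cv2.imwrite('pics/p4.png',np.hstack([a,b[:560,:340]]))
E
```

```text
time_s: 11.78
position: [0.3846, -0.0253, 0.075]
tool_rot: [[0.981, -0.193, -0.001], [-0.193, -0.981, 0.001], [-0.001, -0.0, -1.0]]
ft_force: [0.7, 0.5, -2.2]
grip_width: 0.0182
gripper_force: 80.7
t 11.9 pos [ 0.3835 -0.0245  0.0741] tool x yaw -10.8 tilt [-0.006  0.002 -1.   ] F [ 0.2 -0.1 -2.9] w 0.0186 80.49400806427002
tool shift [0.0021 0.0003 0.0191] turn [-0.0012  0.0062  0.0014] shift in final axes [0.002  0.0003 0.0191]
```

View pics/p4.png

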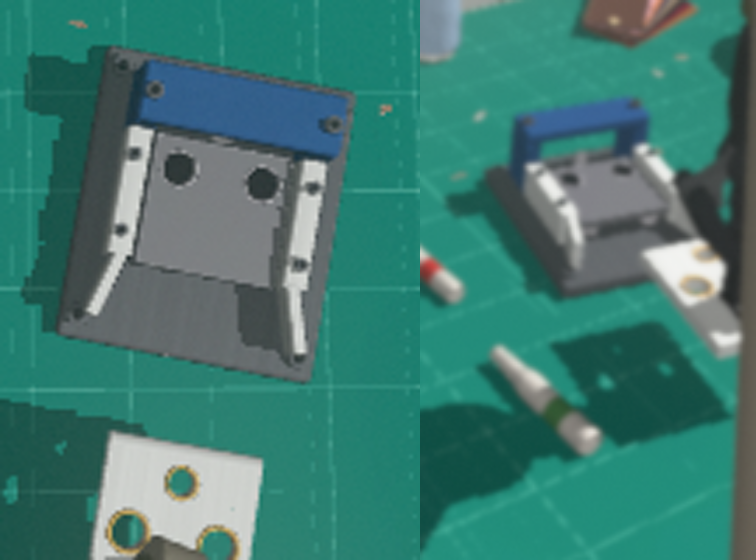

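The plate's tail is visible, with the bore at crop px (182,482) and bushes at (128,531) and (218,545). I'll check the bore and fence positions numerically against the model.

```bash
python3 - <<'E'
from h import *
jp=np.load('jp.npy');s=observe();R=np.array(s['tool_rot']);p=np.array(s['position'])
d=optics.get_image('top');g=d['pixels'].astype(np.float32)
loc=lambda x,y,z:p+R@np.array([x,-y,z])
# plate: bushes unknown, bore top at tool x .056, z +.008
pb=proj(d,[loc(.056,0,.008)])[0];print('bore pred crop',(pb-[340,220]+.5)*3.5-.5)
print('tail edge pred',(proj(d,[loc(.074,.030,.008),loc(.074,-.03,.008)])-[340,220]+.5)*3.5-.5)
# fence profiles: sample along jig y at z=.038, x=-.02,0,.01; bright = fence top
gray=g.mean(2);ys=np.arange(-.06,.0601,.00025)
for x in(-.025,-.015,-.005,.005,.012):
    q=proj(d,place(jp,[[x,y,.038] for y in ys])).astype(np.float32)
    v=cv2.remap(gray,q[:,0],q[:,1],cv2.INTER_LINEAR).ravel()
    b=v>175
    e=ys[1:][np.diff(b.astype(int))!=0];print(x,np.round(e*1000,1),v.max())
# plate profile: across tool y at x=.06.. z=.008
for x in(.035,.06,.068):
    q=proj(d,[loc(x,y,.008) for y in ys]).astype(np.float32)
    v=cv2.remap(gray,q[:,0],q[:,1],cv2.INTER_LINEAR).ravel();b=v>150
    e=ys[1:][np.diff(b.astype(int))!=0];print('plate',x,np.round(e*1000,1))
xs=np.arange(.04,.1,.00025)
for y in(-.02,.02):
    q=proj(d,[loc(x,y,.008) for x in xs]).astype(np.float32);v=cv2.remap(gray,q[:,0],q[:,1],cv2.INTER_LINEAR).ravel();print('tail',y,xs[1:][np.diff((v>150).astype(int))!=0])
for y in(-.03,0,.03):
    xs2=np.arange(0,.09,.00025);q=proj(d,place(jp,[[x,y,.066] for x in xs2])).astype(np.float32);v=cv2.remap(g[:,:,2]-g[:,:,0],q[:,0],q[:,1],cv2.INTER_LINEAR).ravel();print('bridge',y,xs2[1:][np.diff((v>40).astype(int))!=0])
E
```

```text
bore pred crop [180.93741432 482.23654232]
tail edge pred [[123.73215792 431.32095033]
 [250.76170078 455.30628609]]
-0.025 [-48.5 -38.7  38.3  48.3] 209.08594
-0.015 [-48.7 -41.5 -41.2 -39.2  38.3  43.8  44.3  48. ] 206.34375
-0.005 [-49.  -39.   38.3  48. ] 207.70312
0.005 [-49.2 -39.   38.3  48. ] 207.59375
0.012 [-49.5 -38.7  37.8  48. ] 205.80469
plate 0.035 [-36.5 -30.2 -12.2  12.3  29.8  35.8]
plate 0.06 [-36.2  -7.7   6.8  35.8]
plate 0.068 [-36.2  35.8]
tail -0.02 [0.07425]
tail 0.02 [0.0405 0.074 ]
bridge -0.03 [0.032   0.062   0.06525]
bridge 0 [0.03225 0.06225 0.065  ]
bridge 0.03 [0.03275 0.06275 0.0655 ]
```

The bridge edges sit at +32..+62 in my frame instead of +20..+50. So the base isn't centred on the origin, and the jig origin is about 12 mm further along +x. I'll refine x and yaw using the bridge, fence and bed edges.

```bash
python3 - <<'E'
from h import *
jp=np.load('jp.npy');d=optics.get_image('top');g=d['pixels'].astype(np.float32)
def smp(im,P):
    q=proj(d,P).astype(np.float32);return cv2.remap(im,q[:,0],q[:,1],cv2.INTER_CUBIC).ravel()
def edge(im,jp,x0,y0,ax,z,r=.006):
    t=np.arange(-r,r,.0002);P=[[x0+(t_ if ax==0 else 0),y0+(t_ if ax else 0),z] for t_ in t]
    v=cv2.GaussianBlur(smp(im,place(jp,P)).reshape(1,-1),(0,0),3).ravel();k=np.abs(np.gradient(v));k=k*(k>.5*k.max());return (t*k).sum()/k.sum()
blue=g[:,:,2]-g[:,:,0];gray=g.mean(2)
def pts(x,y,l): print(l,'slope deg',round(np.degrees(np.polyfit(x,y,1)[0]),2),'mean mm',round(1000*np.mean(y),2),np.round(1000*np.array(y),1))
for z in (.064,.068):
    Y=np.linspace(-.035,.035,9)
    pts(Y,[.032+edge(blue,jp,.032,y,0,z) for y in Y],f'bridge front z{z}')
X=np.linspace(-.03,.012,8)
for y0 in(-.049,.048,.038,-.0385): pts(X,[y0+edge(gray,jp,x,y0,1,.038,.004) for x in X],f'fence {y0}')
Y=np.array([-.01,0,.01,.02,.03]);pts(Y,[-.034+edge(gray,jp,-.034,y,0,.03) for y in Y],'bed front')
s=observe();R=np.array(s['tool_rot']);p=np.array(s['position'])
# plate tail in same manner, tool frame as fake jig frame
pj=[p[0],p[1],np.arctan2(R[1,0],R[0,0])];z=p[2]-.008
Y=np.linspace(-.028,.028,8);pts(Y,[.074+edge(gray,pj,.074,y,0,z) for y in Y],'tail')
X=np.linspace(.035,.068,6)
for y0 in(-.036,.036): pts(X,[y0+edge(gray,pj,x,y0,1,z,.004) for x in X],f'plate side {y0}')
E
```

```text
bridge front z0.064 slope deg 0.56 mean mm 32.64 [31.8 32.5 32.8 32.7 32.8 32.9 32.7 32.9 32.8]
bridge front z0.068 slope deg 0.62 mean mm 32.1 [31.3 32.  32.1 32.2 32.2 32.4 32.3 32.3 32.3]
fence -0.049 slope deg -1.15 mean mm -49.27 [-49.7 -49.  -47.8 -49.1 -49.6 -49.4 -49.4 -50.1]
fence 0.048 slope deg 0.92 mean mm 48.73 [48.3 49.  47.7 49.  48.9 49.1 48.8 49. ]
fence 0.038 slope deg -0.75 mean mm 37.66 [37.7 37.9 38.1 37.8 37.6 37.1 37.9 37.3]
fence -0.0385 slope deg -0.12 mean mm -38.24 [-37.6 -37.9 -39.6 -38.  -38.2 -38.1 -38.3 -38.1]
bed front slope deg 1.12 mean mm -32.64 [-33.  -33.  -32.  -33.4 -31.8]
tail slope deg -0.08 mean mm 74.03 [74.4 74.  73.9 73.8 73.9 74.  74.  74.2]
plate side -0.036 slope deg 0.82 mean mm -36.61 [-36.6 -36.8 -37.  -36.5 -36.7 -36.1]
plate side 0.036 slope deg 0.83 mean mm 35.87 [35.7 35.6 35.9 35.9 36.1 36.1]
```

```bash
python3 - <<'E'
from h import *
jp=np.load('jp.npy');o=place(jp,[[.0126,0,0]])[0];jp=np.array([o[0],o[1],jp[2]-np.radians(.35)]);np.save('jp2.npy',jp);print(jp,np.degrees(jp[2]))
yaw=np.degrees(jp[2]);goto(place(jp,[[-.186,0,.0560]])[0],yaw);goto(place(jp,[[-.026,0,.0560]])[0],yaw)
E
```

```text
[ 0.58042193 -0.06262212 -0.19595999] -11.227680606803885
tool shift [ 0.0127 -0.001   0.02  ] turn [-0.0001  0.0003  0.0086] shift in final axes [ 0.0127 -0.0011  0.02  ]
tool shift [0.1727 0.0004 0.0199] turn [-0.0001  0.0003  0.0086] shift in final axes [ 0.1727 -0.0011  0.02  ]
```

```bash
python3 -m jog '[[0,0,0.009,0,0,0,0],[0,0,0,0.012,-0.001,0.01,0],[0,0,0,0,0,0.01,0],[0,0,0,0.03,0,0,0],[0,0,0,0.03,0,0,0],[0,0,0,0.02,0,0,0],[0,0,0,0,0,0,0]]'
python3 -c "
from h import *
jp=np.load('jp2.npy');say();goto(place(jp,[[-.026,0,.0560]])[0],np.degrees(jp[2]))"
```

```text
time_s: 12.98
position: [0.4764, -0.0425, 0.0549]
tool_rot: [[0.98, -0.197, -0.001], [-0.197, -0.98, 0.0], [-0.001, -0.0, -1.0]]
ft_force: [0.2, -0.0, -3.1]
grip_width: 0.0185
gripper_force: 80.5
t 12.97 pos [ 0.4764 -0.0425  0.0549] tool x yaw -11.34 tilt [-0.001  0.    -1.   ] F [ 0.2 -0.  -3.1] w 0.0185 80.50593495368958
tool shift [ 0.08   -0.0006 -0.0012] turn [-0.0001  0.0005 -0.002 ] shift in final axes [ 0.08   -0.0005 -0.0011]
```

```bash
python3 -m jog '[[0,0,0,0,0,-0.0013,0],[0,0,0,0.015,0,0,0],[0,0,0,0.015,0,0,0],[0,0,0,0.015,0,0,0],[0,0,0,0,0,0,0]]'
python3 -m jog '[[0,0,0,0.01,0,0,0],[0,0,0,0.01,0,0,0],[0,0,0,0.01,0,0,0],[0,0,0,0,0,0,0]]'
python3 -c "
from h import *
jp=np.load('jp2.npy');say();goto(place(jp,[[-.026,0,.0560]])[0],np.degrees(jp[2]))"
```

```text
time_s: 13.6
position: [0.5196, -0.0511, 0.0569]
tool_rot: [[0.98, -0.197, -0.0], [-0.197, -0.98, 0.0], [-0.0, -0.0, -1.0]]
ft_force: [-0.4, 1.0, -2.7]
grip_width: 0.0185
gripper_force: 80.5
time_s: 14.1
position: [0.5499, -0.0572, 0.057]
tool_rot: [[0.98, -0.197, 0.0], [-0.197, -0.98, -0.0], [0.0, 0.0, -1.0]]
ft_force: [-0.1, -0.6, -2.6]
grip_width: 0.0177
gripper_force: 80.5
t 14.1 pos [ 0.5499 -0.0572  0.057 ] tool x yaw -11.35 tilt [ 0. -0. -1.] F [-0.1 -0.6 -2.6] w 0.0177 80.51284432411194
tool shift [ 0.005  -0.0007  0.001 ] turn [ 0.     -0.0003 -0.0022] shift in final axes [ 0.005  -0.0007  0.001 ]
```

```bash
python3 -m jog '[[0,0,0,0.005,-0.0006,0,0],[0,0,0,0,0,0.003,0],[0,0,0,0,0,0.002,0],[0,0,0,0,0,0.002,0],[0,0,0,0,0,0,0]]'
python3 -c "
from h import *
jp=np.load('jp2.npy');say();goto(place(jp,[[-.026,0,.048]])[0],np.degrees(jp[2]))
d=optics.get_image('top');cv2.imwrite('pics/p5.png',cv2.resize(d['pixels'][220:380,340:460,::-1],None,fx=3.5,fy=3.5))"
```

```text
time_s: 14.72
position: [0.5542, -0.0574, 0.0499]
tool_rot: [[0.98, -0.197, -0.0], [-0.197, -0.98, 0.0], [-0.0, -0.0, -1.0]]
ft_force: [0.4, -0.3, -1.9]
grip_width: 0.0183
gripper_force: 80.5
t 14.72 pos [ 0.5542 -0.0574  0.0499] tool x yaw -11.36 tilt [-0.  0. -1.] F [ 0.4 -0.3 -1.9] w 0.0183 80.51358103752136
tool shift [ 0.0008 -0.      0.0019] turn [-0.0001  0.0004 -0.0023] shift in final axes [0.0008 0.     0.0019]
```

```bash
for i in 1 2; do python3 -m jog '[[0,0,0,0,0,0.0015,0],[0,0,0,0,0,0,0]]'|grep -E 'pos|ft'; done;  python3 -m jog '[[0,0,0,0,0,0.001,0],[0,0,0,0,0,0,0]]'|grep -E 'pos|ft'
```

```text
position: [0.5543, -0.0574, 0.0485]
ft_force: [-0.7, -0.5, -2.7]
position: [0.5544, -0.0575, 0.0475]
ft_force: [-1.4, -0.1, 3.4]
position: [0.5544, -0.0575, 0.0463]
ft_force: [-2.7, 0.6, 4.2]
```

```bash
python3 -m jog '[[0,0,0,-0.0006,0,0.002,0],[0,0,0,0,0,0.002,0],[0,0,0,0,0,0,0]]'|grep -E 'pos|ft';  python3 -m jog '[[0,0,0,0,0,0.0015,0],[0,0,0,0,0,0.001,0],[0,0,0,0,0,0,0]]'|grep -E 'pos|ft'; python3 -c "from h import *
say()"
```

```text
position: [0.5544, -0.0575, 0.0426]
ft_force: [-1.2, 0.2, 6.9]
position: [0.5544, -0.0575, 0.0403]
ft_force: [-1.3, 0.8, 8.0]
t 16.27 pos [ 0.5544 -0.0575  0.0403] tool x yaw -11.36 tilt [ 0.002 -0.    -1.   ] F [-1.3  0.8  8. ] w 0.018 82.12915062904358
```

View pics/p5.png

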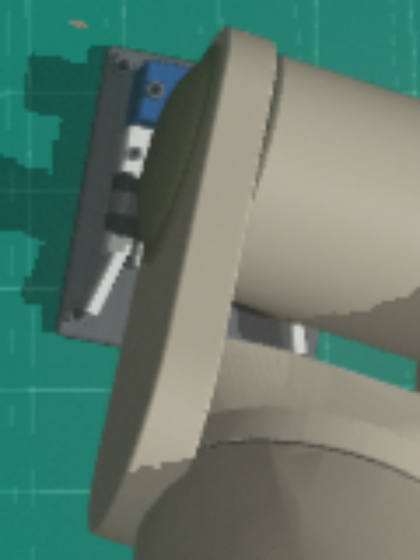

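The arm hides the plate in this view, so I'm relying on forces. Bed contact came at the expected height, below the pin tip, which means the plate dropped over the pin. Next I'll press to the stops.

```bash
for i in 1 2 3; do python3 -m jog '[[0,0,0,0,0,0.001,0],[0,0,0,0,0,0,0]]'|grep -E 'pos|ft|tool'; done
```

```text
position: [0.5544, -0.0575, 0.0401]
tool_rot: [[0.98, -0.197, 0.002], [-0.197, -0.98, -0.001], [0.002, 0.0, -1.0]]
ft_force: [-3.8, 1.3, 16.7]
position: [0.5544, -0.0575, 0.04]
tool_rot: [[0.98, -0.197, 0.003], [-0.197, -0.98, -0.001], [0.003, 0.0, -1.0]]
ft_force: [-7.5, 1.3, 25.9]
position: [0.5544, -0.0575, 0.04]
tool_rot: [[0.98, -0.197, 0.004], [-0.197, -0.98, -0.001], [0.004, 0.001, -1.0]]
ft_force: [-11.2, 1.7, 34.1]
```

```bash
python3 -m jog '[[0,0,0,-0.0002,0,-0.001,0],[0,0,0,0,0,0,0],[0,0,0,0,0,0,0],[0,0,0,0,0,0,0]]'
python3 -c "
from h import *
d=optics.get_image('scene');cv2.imwrite('pics/p6.png',cv2.resize(d['pixels'][180:400,190:470,::-1],None,fx=2.6,fy=2.6))"
```

```text
time_s: 17.52
position: [0.5544, -0.0575, 0.04]
tool_rot: [[0.98, -0.197, 0.003], [-0.197, -0.98, -0.001], [0.004, 0.0, -1.0]]
ft_force: [-6.5, 1.4, 24.9]
grip_width: 0.0184
gripper_force: 84.2
```

View pics/p6.png

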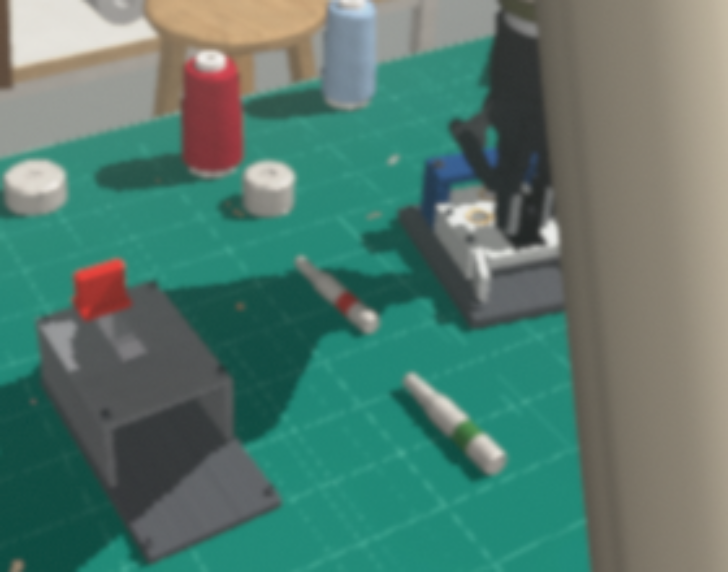

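The plate sits between the fences under the bridge (bush at px 480,216) and is held by the grip. The slide is back at rest, and the bystanders haven't moved.

```bash
python3 -c "
from rig import job
print(job.close_job())"
```

```text
the job is handed in; nothing more can be done
None
```

The job is handed in: the plate is on the locating pin and pressed to the bed's stops with the gripper still holding it down at about 25 N, the slide has sprung back, and the punches, weight and thread cone look undisturbed; the pin itself was out of view, so I judged the seating from height and force.

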